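# Sound the pillar tube of a cake tier

## Task

Take the depth gauge from its wooden rest and lower it upright into the open tube in the middle of the cake tier, letting the icing push the rubber marker ring up the rod, until you feel the rod stand firmly on the hidden board at the bottom; press gently, so that nothing is crushed. Then draw the gauge straight out and hang it back in its rest, upright and let go, without touching or knocking the ring, so that the ring keeps the mark to which the pillar will be cut; leave the tier and the other things where they stand.

Things in the scene. Friction and masses are not known exactly. Their poses are not given: they have to be found in the camera images.
- cake_tier: round cream-iced cake tier, 73 mm in diameter, its icing surface 94 mm above the worktop, on a thin silver card; about 1 kg, loose. Origin at the centre of its underside, z up. Three wooden dowels end flush in its top round the middle; in the middle is the open tube. Pressing the gauge on it with more than 20 N would crush it; the ring's drag alone is about 3.5 N, and the bottom is felt as a sharp rise above that
- tube_mouth (a point): centre of the open white plastic tube in the middle of the tier's top, level with the icing. The tube is upright, bore 15 mm; it is closed by a hidden board somewhere between 50 and 80 mm below this point, which differs every time and cannot be measured from outside
- gauge_rest: fixed wooden rest on the worktop, a small bridge 96 by 70 mm and 122 mm high; its top plate has one upright through hole of 32 mm diameter, 8 mm nearer the robot than the middle, from which the gauge hangs by its flange. Origin at the centre of its underside
- rest_hole (a point): centre of the hole in the rest's top plate, at the plate's upper face (122 mm above the worktop)
- depth_gauge: depth gauge, 163 mm long, 0.14 kg, loose: steel rod of 10 mm diameter and 105 mm length with a round nose, then a steel flange 44 mm in diameter and 5 mm thick, then a round dark wooden handle 25 mm in diameter and 53 mm high. Origin at the rod's tip, z along the rod to the handle. It starts hanging upright in the rest by its flange.
- gauge_tip (a point): lowest point of the gauge's rod
- gauge_flange (a point): centre of the underside of the gauge's flange, 105 mm above the tip
- gauge_grip (a point): middle of the wooden handle, 137 mm above the tip, where to take the gauge. A fixed clear glass screen, 555 mm high, stands along the worktop behind the work, its robot-side face at x = 0.526 m from y = -0.38 m leftwards: a plumb tool can bring the wrist against it, so lean the tool back some 20 to 25 degrees toward the robot, fingers left and right of the round handle
- ring_foot (a point): centre of the underside of the black rubber marker ring (20 mm diameter, 8 mm high, on the rod); it starts 20 to 32 mm above the tip. The ring is wider than the tube, so it stays on the icing while the rod goes in; it slides on the rod under about 3.5 N and otherwise stays where it is on the rod
- marker_ring (a joint): height of the ring on the rod: 0 when its underside is 20 mm above the tip, growing toward the handle, m
- ramekin: white ramekin, 82 mm wide, 48 mm high, a bystander
- tape_roll: brown tape roll, 76 mm wide, 18 mm high, a bystander
- order_pad: order pad, 130 by 85 by 16 mm, a bystander
- chalk_pen: white chalk pen with a black cap, 134 mm long, lying on the order pad, a bystander
- sugar_shaker: white sugar shaker, 67 mm wide, 114 mm high, a bystander
- bench_scraper: bench scraper with a wooden grip, 130 by 93 mm, lying flat, a bystander
- pastry_brush: pastry brush, 205 mm long, lying flat, a bystander

How it is judged (in metres and radians):
On the way, in this order (a step that is already met when the one before it is completed fails the run):
1. the gauge stands in the tube on the hidden board with the ring resting on the icing (contact force between depth_gauge and inner_board_c0 above 2.5 N and z of ring_foot in the frame of tube_mouth below 0.0025 m and horizontal distance between ring_foot and tube_mouth below 0.004 m and angle between depth_gauge's own z axis and vertical below 0.12 rad), for 0.15 s.
2. the gauge is drawn out of the tube (z of gauge_tip in the frame of cake_tier above 0.097 m), for 0.1 s.
At the end, for the whole second after the job is handed in: The gauge hangs upright and at rest in the rest's hole, its flange flat on the top plate (within 3 mm in height), with the ring still on the mark it was pushed to when the rod stood on the hidden board; the tier stands upright (horizontal distance between gauge_flange and rest_hole below 0.013 m and z of gauge_flange in the frame of rest_hole between -0.003 and 0.003 m and angle between depth_gauge's own z axis and vertical below 0.1 rad and value of joint marker_ring above 0.028 m and linear speed of depth_gauge below 0.03 m/s and angle between cake_tier's own z axis and vertical below 0.05 rad); the robot touches nothing.
It fails at once if the gauge is pressed against the tier with more than 20 N (contact force between depth_gauge and cake_tier above 20 N).
It fails at once if the ring is touched by the gripper (contact force between marker_ring and the fingers above 2 N or contact force between marker_ring and the arm above 2 N).
It fails at once if the ring is knocked against the rest (contact force between marker_ring and gauge_rest above 2.5 N).
It fails at once if the tier is pushed more than 20 mm from its place (distance of cake_tier from where it was at the start of the episode above 0.02 m).
It fails at once if a bystander is pushed more than 30 mm from its place (distance of any of ramekin, tape_roll, order_pad, chalk_pen, sugar_shaker, bench_scraper, pastry_brush from where it was at the start of the episode above 0.03 m).
It also fails if it takes over 72 s, if anything falls off the work surface, if the arm or the gripper's body presses on something with over 40 N, if the wrist force passes 120 N, or if a joint passes its speed limit or range.

## Robot

A 6-joint arm with a two-finger parallel gripper is mounted at the origin on a cart in front of the work surface, level with it; the furniture and walls round the work are solid. World frame = base frame: x ahead of the robot, y to its left, z up, the work surface at z = 0. Lengths are in mm, angles in rad, forces in N, time in s.
With the tool pointing down it reaches from about 375 to 900 mm from the base axis. Payload 3.1 kg.
Tool frame: the origin (TCP) lies between the finger pads; the fingertips stand 17 mm ahead of it and the grasp point (between the pads) lies 2 mm behind it; z points along the fingers, y is the line along which they close (so a half turn about z gives the same grasp; the last joint's range is limited). The gripper opens to 87 mm and grips with 3 to 60 N. Pads are 19 mm wide; open, the fingers measure 117 mm over their backs; the gripper's body (75 mm by 190 mm) begins 51 mm behind the grasp point.
Start: joints at [-1.294, 0.527, 1.433, -0, 1.181, -0.178], TCP at [275.131, -561.159, 239.548] pointing down, gripper open.
Joint ranges: [-3.08, 3.08], [-0.75, 2.2], [0.22, 2.44], [-1.43, 4.57], [0, 2.65], [-2.85, 2.85]. Speed limits (rad/s): [2.79, 2.79, 3.14, 3.14, 3.14, 3.14].

## Interface

Orientations are given as a unit quaternion [x, y, z, w].
In Python, from station import arm, vision, job gives the robot as it stands.
- The arm moves only by the tool send_rows, never from a script. Its argument "motion" is text: rows parted by semicolons, each of 7 numbers parted by spaces: the shift along the tool's x, y, z in cm, then the turn, a rotation vector about the tool's x, y, z in units of 6 degrees (1.0 is 6 degrees), then the opening in per cent of the stroke, from 0 (shut) to 100 (fully open). A call has 1 to 8 rows; each row is the pose to reach, as a shift and turn from the pose commanded when the call began, along the tool's axes at that moment; what a row does not reach only later rows make up. A row lasts 1/12 s, in which the tool goes at most 41.7 mm and 7.16 degrees, less where a joint would pass 70% of its speed; a pose out of reach is approached as far as the arm can. A call with a gripper value outside its range is refused whole. The fingers move at their own pace and stop on an object; "grip_force" is the grip in N (left out, the last holds). Time passes only in rows, so rows that repeat a pose let the fingers close. It gives the time, the measured TCP pose, the force, the opening and the grip force at its end, in the units of the state.
- arm.sense(): the state, without advancing time (a new reading comes with each control period).
- vision.read_camera(name): name is "scene" or "side" or "wrist"; returns (picture, depth): 384x512x3 uint8, red, green, blue; 384x512 float32, mm along the optical axis (not along the pixel's ray), 0 where there is no reading.
- vision.camera_model(name): a dict with "fx", "fy", "cx", "cy" (pixels), "R" (3x3) and "t" (3): a world point X has camera coordinates R X + t. Camera axes: x right, y down, z forward; pixel columns grow to the right and rows downward; lengths in mm; the calibration is good to about 2 mm. A picture is of the moment at which its call begins: read the wrist's pose just before it. camera_model takes no time and is no camera call; for the wrist camera it gives the pose at the moment of the call.
- job.finish_job(): hands the job in; it is judged then, once.
The state is a dict: "clock": time; "joint_positions": joint angles; "joint_vel": joint speeds; "joint_torque": joint torques, N m; "ee_pos": TCP position; "tcp_rot": TCP orientation; "ft_force": force on the tool from outside, world axes, zero at the start; "torque": the same for the moment, N m; "gripper_width": opening from 0.0 (shut) to 1.0 (fully open); "gripper_force": force on a finger pad.
Only numpy, scipy, OpenCV 4.12 (cv2) and the standard library are available. Lean on these libraries where they do the work, as an engineer would, in place of code of your own. Each camera call takes 0.05 s, during which the arm holds its last target. There are 200 camera calls.

## Working session

There is one attempt and no reset: what is moved stays moved. The work goes in short steps, Python scripts to look and compute and a tool call to move; the robot and the scene stay as the last step left them, time stands still between calls to the robot, and variables do not carry over. Pictures are saved under pics/ and viewed, at most 11 in all, crops included, and the job is handed in when it is done.

Besides the shell and the picture viewer there is one more tool, called as name(argument=value, ...) on one line, values as JSON. send_rows: Moves the arm, as the interface text tells. Its arguments: {"type":"object","properties":{"motion":{"type":"string"},"grip_force":{"type":"number"}},"required":["motion"]}

```bash
mkdir -p pics; ls; cat > h.py <<'E'
import numpy as np, cv2
from station import arm, vision, job
from scipy.spatial.transform import Rotation as Rn
def snap(n,f):
    m=vision.camera_model(n); p,d=vision.read_camera(n)
    cv2.imwrite(f'pics/{f}.png',p[:,:,::-1]); np.savez(f'pics/{f}.npz',p=p,d=d,**{k:np.array(v) for k,v in m.items()})
def load(f): return np.load(f'pics/{f}.npz')
def world(m):
    d=m['d'];v,u=np.mgrid[:384,:512]
    c=np.stack([(u-m['cx'])/m['fx']*d,(v-m['cy'])/m['fy']*d,d],-1)
    return (c-m['t'])@m['R']
def ray(m,u,v):
    r=np.array([(u-m['cx'])/m['fx'],(v-m['cy'])/m['fy'],1.])@m['R']
    return -m['t']@m['R'], r
def onz(m,u,v,z):
    o,r=ray(m,u,v); return o+r*(z-o[2])/r[2]
E
python3 - <<'E'
from h import *
for n in ('scene','side','wrist'): snap(n,n+'0')
a=cv2.imread('pics/scene0.png');b=cv2.imread('pics/side0.png')
cv2.imwrite('pics/both.png',cv2.resize(np.vstack([a,b]),(800*512//800*1,768))[:,:]) 
for n in ('scene0','side0','wrist0'):
    m=load(n);print(n,-m['t']@m['R'],m['R'][2],m['fx'])
print(arm.sense())
E
```

```text
pics
scene0 [-632.25340754  588.36975477 1436.2038377 ] [ 0.61150783 -0.30055232 -0.73193339] 368.58038722121887
side0 [ 243.54250495 1071.32050997 1051.20677079] [ 0.16075521 -0.7335547  -0.66034481] 362.14031792341694
wrist0 [ 337.63859419 -531.06859184  384.18221778] [-0.22738645 -0.1091569  -0.96766739] 303.6879265277772
{'clock': 0.15, 'joint_positions': array([-1.29350138e+00,  5.28244921e-01,  1.43360150e+00,  4.41115598e-05,
        1.18139819e+00, -1.78518168e-01]), 'joint_vel': array([ 1.49073419e-03, -4.27476001e-03, -3.63763571e-03, -1.05545277e-03,
       -8.60931398e-05, -7.59078298e-04]), 'joint_torque': array([ 8.14756077e-04, -4.40428269e+01, -1.76843351e+01,  6.31781691e-02,
        5.52697806e-02, -9.97371717e-05]), 'ee_pos': array([ 275.00064807, -560.6609784 ,  238.80320419]), 'tcp_rot': array([ 9.74143082e-01,  2.25930460e-01, -2.04043901e-05, -8.25979637e-04]), 'ft_force': array([ 0.0699568 ,  0.67041935, -0.04131627]), 'torque': array([-0.05207442, -0.05243784, -0.00924045]), 'gripper_force': 0.0, 'gripper_width': 1.0015716422859586}
```

View pics/scene0.png

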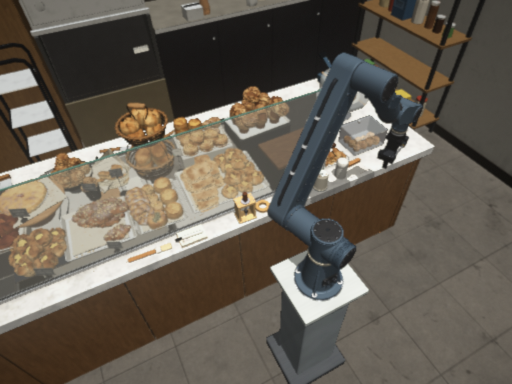

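View pics/side0.png

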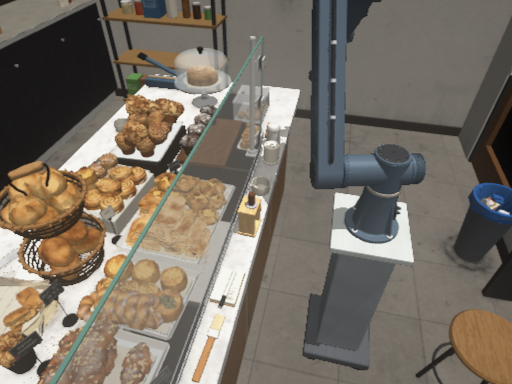

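The rest with the gauge is at about scene (245,207) and side (250,213). White objects near scene (320-345,165-185) and side (262-275,135-185) need a closer look.

```bash
python3 - <<'E'
from h import *
a=cv2.imread('pics/scene0.png')[130:230,225:375];b=cv2.imread('pics/side0.png')[110:250,210:310]
a=cv2.resize(a,(600,400),interpolation=2);cv2.imwrite('pics/c1.png',np.vstack([a[:, :]]))
b=cv2.resize(b,(400,560),interpolation=2)
c=np.zeros((560,800,3),np.uint8);c[:300,:400]=cv2.resize(a,(400,267),interpolation=2).__getitem__(slice(None)) if 0 else 0
c=np.zeros((600,800,3),np.uint8);c[:300,:450]=cv2.resize(a,(450,300));c[:490,450:]=cv2.resize(b,(350,490))
c[300:,:400]=cv2.resize(cv2.imread('pics/wrist0.png'),(400,300))
cv2.imwrite('pics/c.png',c)
s=load('scene0');w=world(s)
for u,v in [(245,207),(245,195),(264,206),(320,183),(343,165),(343,160)]: print('sc',u,v,w[v,u])
s=load('side0');w=world(s)
for u,v in [(250,215),(250,195),(272,152),(262,185),(273,132)]: print('si',u,v,w[v,u])
E
```

```text
sc 245 207 [448.0861697  134.16656843  84.29932197]
sc 245 195 [445.11328493 131.16460966 171.43804134]
sc 264 206 [472.65888412  17.77005223   3.31815386]
sc 320 183 [ 435.51512556 -294.64834829   54.43031101]
sc 343 165 [ 453.42666518 -446.11751733  101.18921782]
sc 343 160 [ 478.02360483 -462.42461529  110.23938553]
si 250 215 [450.38148981 175.31579458 116.50147398]
si 250 195 [459.80588801 134.92492822 176.39710301]
si 272 152 [ 451.27737977 -275.74599506   80.92831995]
si 262 185 [ 465.02756825 -123.32433354    6.17457188]
si 273 132 [ 474.90503757 -428.82535089   90.30713971]
```

View pics/c.png

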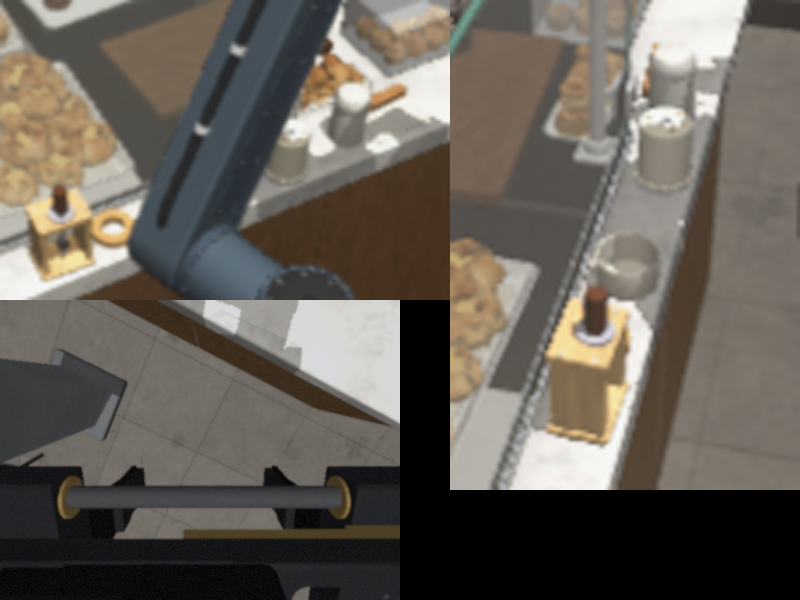

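```bash
cat >> h.py <<'E'
def toolR(lean=22,yaw=0): # tool x ahead/up, y right
    t=np.radians(lean); R=np.array([[np.cos(t),0,np.sin(t)],[0,-1,0],[np.sin(t),0,-np.cos(t)]])
    return Rn.from_euler('z',yaw,degrees=True)*Rn.from_matrix(R)
def rows(p,R=None):
    s=arm.sense(); C=Rn.from_quat(s['tcp_rot']); R=R or toolR()
    print('from',s['ee_pos'].round(1),'cm',(C.inv().apply(np.array(p)-s['ee_pos'])/10).round(2),'rot',((C.inv()*R).as_rotvec(degrees=True)/6).round(2))
E
python3 - <<'E'
from h import *
rows([390,-285,320])
for n in ('scene0','side0'):
    m=load(n);w=world(m);P=w.reshape(-1,3);C=m['p'].reshape(-1,3).astype(int)
    h=(P[:,2]>140)&(P[:,2]<190)&(abs(P[:,1]-135)<60)&(abs(P[:,0]-450)<50)&(C.max(1)<110)
    print(n,'handle',h.sum(),P[h].mean(0),np.ptp(P[h],axis=0))
    h=(P[:,2]>112)&(P[:,2]<126)&(abs(P[:,1]-135)<70)&(abs(P[:,0]-450)<70)&(C[:,0]-C[:,2]>50)
    print('plate',h.sum(),P[h].mean(0),P[h].min(0),P[h].max(0))
    h=(P[:,2]>86)&(P[:,2]<104)&(abs(P[:,1]+285)<70)&(abs(P[:,0]-450)<70)
    print('tier',h.sum(),P[h].mean(0),P[h].min(0),P[h].max(0))
E
```

```text
from [ 275.  -560.7  238.8] cm [ 22.46 -19.7   -8.08] rot [-0.85  3.6   4.3 ]
scene0 handle 22 [445.13174338 134.84672015 159.41692803] [11.33613694 14.90546272 37.25287774]
plate 154 [457.72765338 134.945788   118.84607724] [420.10494569  85.49481159 112.80837938] [519.95515088 179.85398502 125.47100231]
tier 69 [ 451.63482086 -314.74751034   90.03940246] [ 425.76505522 -346.42564134   86.02574124] [ 488.47822328 -276.47574148   97.5000659 ]
side0 handle 41 [454.98155655 137.36464183 161.04577368] [17.9905658  11.88182176 39.11209671]
plate 206 [465.03614722 141.64229687 122.03620106] [428.95131173  78.19228905 112.38591492] [496.91328402 176.9965727  125.98205188]
tier 133 [ 464.05068263 -313.43515253   94.42237253] [ 425.50203114 -351.60065644   86.04581956] [ 519.76146384 -278.63814325  103.97039416]
```

send_rows(motion="21.3 -17.3 -9.1 -0.85 3.6 4.3 100;21.3 -17.3 -9.1 -0.85 3.6 4.3 100;21.3 -17.3 -9.1 -0.85 3.6 4.3 100;21.3 -17.3 -9.1 -0.85 3.6 4.3 100;21.3 -17.3 -9.1 -0.85 3.6 4.3 100;21.3 -17.3 -9.1 -0.85 3.6 4.3 100;21.3 -17.3 -9.1 -0.85 3.6 4.3 100;21.3 -17.3 -9.1 -0.85 3.6 4.3 100")

```text
clock: 0.82
ee_pos: [391.4, -305.7, 332.3]
tcp_rot: [0.981, 0.003, 0.192, -0.001]
ft_force: [-0.9, -0.0, -0.2]
gripper_width: 0.998
gripper_force: 0.0
```

send_rows(motion="0 0 0 0 0 0 100;0 0 0 0 0 0 100;0 0 0 0 0 0 100")

```text
clock: 1.07
ee_pos: [390.0, -313.1, 330.2]
tcp_rot: [0.982, -0.001, 0.191, 0.001]
ft_force: [0.0, 0.6, 1.4]
gripper_width: 0.999
gripper_force: 0.0
```

```bash
python3 - <<'E'
from h import *
snap('wrist','w1'); rows([390,-312,330]); rows([390,134,330])
E
```

```text
from [ 389.9 -313.3  330. ] cm [ 0.01 -0.13  0.  ] rot [ 0.02  0.01 -0.01]
from [ 389.9 -313.3  330. ] cm [ -0.05 -44.73  -0.07] rot [ 0.02  0.01 -0.01]
```

View pics/w1.png

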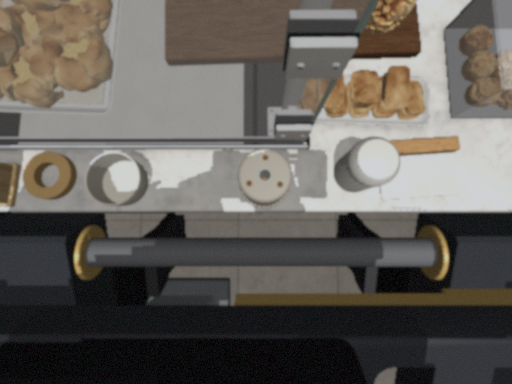

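The wrist view shows the tier top centred near (265,176), its tube mouth near (265,174), and three dowels around it. Shaker, ramekin and tape are on the same strip.

```bash
python3 - <<'E'
from h import *
m=load('w1');p=m['p'];w=world(m)
g=cv2.cvtColor(p,cv2.COLOR_RGB2GRAY)[150:205,235:295]
mouth=(w[...,2]<80)
k=p.max(2).astype(int); sub=k[160:190,250:280]
ys,xs=np.nonzero(sub<110); c=(xs.mean()+250,ys.mean()+160); print('dark centroid',c,len(xs)); 
lab=cv2.connectedComponentsWithStats((sub<125).astype(np.uint8)); print(lab[2],lab[3])
print(onz(m,*c,94), np.median(w[165:185,245:285,2][w[165:185,245:285,2]>85]))
h=(abs(w[...,2]-94)<8)&(abs(w[...,1]+312)<60)&(abs(w[...,0]-455)<60)
n,l,s,cc=cv2.connectedComponentsWithStats(h.astype(np.uint8));i=1+s[1:,4].argmax();P=w[l==i];print('top',s[i],cc[i],P.mean(0),P.min(0),P.max(0),onz(m,*cc[i],94))
E
```

```text
dark centroid (np.float64(264.85714285714283), np.float64(173.83673469387756)) 49
[[  0   0  30  30 830]
 [ 10  10  10   9  68]
 [ 29  23   1   2   2]] [[14.45783133 14.5253012 ]
 [14.58823529 13.92647059]
 [29.         23.5       ]]
[ 466.25260682 -319.15184713   94.        ] 94.54680155242224
top [ 237  149   55   54 2200] [263.94227273 175.24727273] [ 464.4451813  -317.93563224   94.09602719] [ 429.29578861 -354.24931912   86.14354731] [ 500.77553792 -281.86420329   96.96261898] [ 464.36300225 -317.93543884   94.        ]
```

send_rows(motion="0 -44.7 0 0 0 0 100;0 -44.7 0 0 0 0 100;0 -44.7 0 0 0 0 100;0 -44.7 0 0 0 0 100;0 -44.7 0 0 0 0 100;0 -44.7 0 0 0 0 100;0 -44.7 0 0 0 0 100;0 -44.7 0 0 0 0 100")

```text
clock: 1.78
ee_pos: [390.4, 21.7, 330.0]
tcp_rot: [0.982, -0.002, 0.191, 0.001]
ft_force: [1.5, -0.5, -1.4]
gripper_width: 1.001
gripper_force: 0.0
```

```bash
python3 - <<'E'
from h import *
rows([390,134,330])
E
```

```text
from [390.4  21.7 330. ] cm [ -0.07 -11.23  -0.04] rot [ 0.03 -0.   -0.03]
```

send_rows(motion="0 -11 0 0 0 0 100;0 -11 0 0 0 0 100;0 -11 0 0 0 0 100;0 -11 0 0 0 0 100;0 -11 0 0 0 0 100;0 -11 0 0 0 0 100")

```text
clock: 2.28
ee_pos: [390.7, 130.7, 329.4]
tcp_rot: [0.982, -0.0, 0.19, 0.001]
ft_force: [-1.1, 0.2, -1.0]
gripper_width: 1.001
gripper_force: 0.0
```

```bash
python3 - <<'E'
from h import *
snap('wrist','w2'); rows([390,134,330])
E
```

```text
from [390.9 130.  329.5] cm [-0.06 -0.4  -0.08] rot [ 0.03  0.01 -0.02]
```

View pics/w2.png

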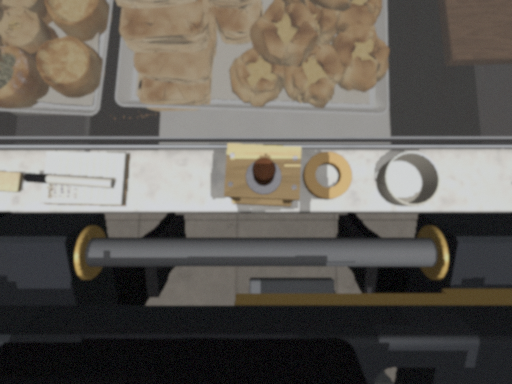

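The flange is near (264,179) and the handle top near (264,168). The rest spans about (226–301, 143–207). Ramekin, tape roll and pad stand clear of it.

```bash
cat > g.py <<'E'
from h import *
def comp(h):
    n,l,s,cc=cv2.connectedComponentsWithStats(h.astype(np.uint8));i=1+s[1:,4].argmax();return l==i,cc[i],s[i]
def gauge(f,xy=(450,134),dz=0):
    m=load(f);w=world(m);near=np.hypot(w[...,0]-xy[0],w[...,1]-xy[1])<60
    a,c,s=comp(near&(w[...,2]>172+dz)&(w[...,2]<190+dz)); P=w[a];print('top',a.sum(),P.mean(0).round(1),np.ptp(P,axis=0).round(1),'ray',onz(m,*c,180+dz).round(1))
    p=m['p'].astype(int)
    a,c,s=comp(near&(abs(w[...,2]-127-dz)<9)&(abs(p[...,0]-p[...,2])<30)&(p.max(2)>90)); P=w[a];
    (u,v),r=cv2.minEnclosingCircle(np.argwhere(a)[:,::-1].astype(np.float32));print('flange',a.sum(),P.mean(0).round(1),P.min(0).round(1),P.max(0).round(1),'circ',onz(m,u,v,127+dz).round(1),r)
    a,c,s=comp(near&(abs(w[...,2]-122)<6)&(p[...,0]-p[...,2]>35)); P=w[a];
    r=cv2.minAreaRect(P[:,:2].astype(np.float32));print('plate',a.sum(),P[:,2].mean().round(1),P.min(0).round(1),P.max(0).round(1),r)
if __name__=='__main__': gauge('w2')
E
python3 g.py
```

```text
top 444 [458.2 127.7 179.6] [24.2 24.2 10.4] ray [458.1 127.7 180. ]
flange 504 [452.  127.1 127.1] [437.  105.3 120.3] [475.6 148.1 135.5] circ [458.2 127.3 127. ] 18.119043350219727
plate 2650 122.4 [431.3  82.7 116. ] [500.8 173.9 126.7] ((466.21636962890625, 127.91858673095703), (90.74467468261719, 65.86998748779297), 87.19963073730469)
```

send_rows(motion="-0.2 0.25 4 0 0 0 100;-0.2 0.25 8 0 0 0 100;-0.2 0.25 11 0 0 0 100;-0.2 0.25 13.5 0 0 0 100;-0.2 0.25 16 0 0 0 100;-0.2 0.25 17.5 0 0 0 100;-0.2 0.25 18.7 0 0 0 100;-0.2 0.25 18.7 0 0 0 100")

```text
clock: 3.0
ee_pos: [459.5, 125.4, 153.5]
tcp_rot: [0.982, -0.003, 0.189, 0.002]
ft_force: [0.3, -0.8, 0.1]
gripper_width: 1.001
gripper_force: 0.0
```

```bash
python3 - <<'E'
from h import *
rows([459,127.5,155]);rows([459,127.5,155+112])
snap('wrist','w3'); m=load('w3'); print(m['p'].shape)
E
```

```text
from [459.5 125.4 153.5] cm [ 0.01 -0.21 -0.15] rot [ 0.04  0.04 -0.05]
from [459.5 125.4 153.5] cm [  4.17  -0.19 -10.55] rot [ 0.04  0.04 -0.05]
(384, 512, 3)
```

View pics/w3.png

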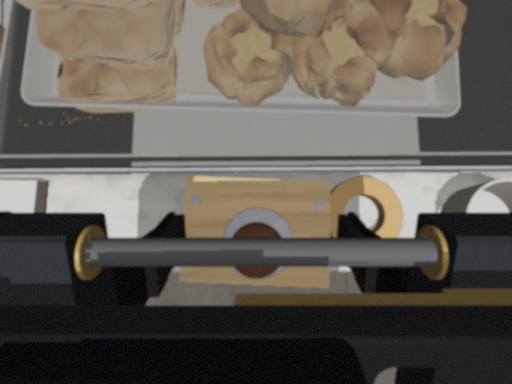

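The handle, at (257,250), sits between the fingers (170–355), about 2 mm off centre. I will correct that and close.

send_rows(motion="0 -0.2 -0.15 0 0 0 100;0 -0.2 -0.15 0 0 0 60;0 -0.2 -0.15 0 0 0 45;0 -0.2 -0.15 0 0 0 35;0 -0.2 -0.15 0 0 0 20;0 -0.2 -0.15 0 0 0 10;0 -0.2 -0.15 0 0 0 10;0 -0.2 -0.15 0 0 0 10", grip_force=40)

```text
clock: 3.72
ee_pos: [458.0, 130.7, 157.3]
tcp_rot: [0.982, 0.0, 0.191, 0.001]
ft_force: [-0.6, 0.3, -0.2]
gripper_width: 0.553
gripper_force: 0.0
```

send_rows(motion="0 0 0 0 0 0 10;0 0 0 0 0 0 10;0 0 0 0 0 0 10;0 0 0 0 0 0 10")

```text
clock: 4.05
ee_pos: [458.1, 130.4, 157.1]
tcp_rot: [0.982, -0.0, 0.191, 0.001]
ft_force: [-0.2, 0.2, 1.0]
gripper_width: 0.276
gripper_force: 40.0
```

```bash
python3 - <<'E'
from h import *
s=arm.sense();print(s['ft_force'],s['torque'],s['gripper_width'],s['gripper_force']);p=s['ee_pos']; rows(p+[0,0,20]); rows(p+[0,0,120])
E
```

```text
[-0.18124775  0.19120622  1.04470222] [-0.10077894  0.17321467 -0.0675837 ] 0.2762064530814306 40.000771740451455
from [458.1 130.4 157.1] cm [ 0.75  0.   -1.85] rot [0.02 0.   0.  ]
from [458.1 130.4 157.1] cm [  4.5    0.02 -11.13] rot [0.02 0.   0.  ]
```

send_rows(motion="0.1 0 -0.28 0 0 0 10;0.2 0 -0.5 0 0 0 10;0.3 0 -0.74 0 0 0 10;0.3 0.25 -0.74 0 0 0 10;0.3 0.25 -0.74 0 0 0 10;0.3 0.25 -0.74 0 0 0 10;0.3 0.25 -0.74 0 0 0 10")

```text
clock: 4.63
ee_pos: [458.0, 127.9, 165.1]
tcp_rot: [0.982, -0.0, 0.191, 0.001]
ft_force: [0.8, -0.1, -0.5]
gripper_width: 0.276
gripper_force: 40.0
```

```bash
python3 - <<'E'
from g import *
s=arm.sense();print(s['ee_pos'],s['ft_force'],s['torque'],s['gripper_width'])
snap('wrist','w4'); snap('side','s4'); snap('scene','sc4')
for f in('w4','s4'):
  try: gauge(f,(458,128),8)
  except Exception as e: print(f,e)
E
```

```text
[457.9742984  127.8954128  165.08547014] [ 0.75264015 -0.14605781 -0.49379473] [0.04755513 0.38516176 0.01512022] 0.27581573474281035
top 684 [466.2 127.5 187.3] [ 8.2 22.7  7.9] ray [466.2 127.5 188. ]
flange 572 [474.2 127.4 135.3] [466.5 114.2 133.2] [479.6 140.5 137.1] circ [470.8 127.3 135. ] 22.136043548583984
plate 4602 122.4 [460.4  81.1 120.2] [500.7 173.  124.7] ((478.7526550292969, 127.31051635742188), (91.58316040039062, 39.821502685546875), 87.21688842773438)
s4 attempt to get argmax of an empty sequence
```

send_rows(motion="0.5 0 -1.24 0 0 0 10;1.12 0 -2.78 0 0 0 10;1.87 0 -4.64 0 0 0 10;2.62 0 -6.49 0 0 0 10;3.37 0 -8.34 0 0 0 10;4.12 0 -10.2 0 0 0 10;4.69 0 -11.6 0 0 0 10;4.69 0 -11.6 0 0 0 10")

```text
clock: 5.45
ee_pos: [460.1, 128.4, 293.7]
tcp_rot: [0.981, 0.0, 0.195, 0.001]
ft_force: [1.5, 0.4, -1.5]
gripper_width: 0.278
gripper_force: 40.0
```

send_rows(motion="0 0 0 0 0 0 10;0 0 0 0 0 0 10")

```text
clock: 5.62
ee_pos: [457.0, 128.1, 289.1]
tcp_rot: [0.982, -0.0, 0.19, 0.001]
ft_force: [-0.4, 0.7, -1.6]
gripper_width: 0.276
gripper_force: 40.0
```

```bash
python3 - <<'E'
from g import *
s=arm.sense();p=s['ee_pos'];print(p,s['ft_force'],s['torque'],s['gripper_width'])
snap('wrist','w5'); snap('side','s5'); snap('scene','c5')
gauge('w5',(458,128),133)
rows([458,-317,p[2]])
a=cv2.imread('pics/side5.png') if 0 else cv2.imread('pics/s5.png')[120:260,190:330]
b=cv2.imread('pics/c5.png')[110:250,180:320]
cv2.imwrite('pics/v5.png',cv2.resize(np.hstack([b,a]),(800,400),interpolation=2))
E
```

```text
[457.04326899 128.11622048 289.05369392] [-0.35918294  0.7052102  -1.63710306] [0.04037246 0.34859021 0.00733976] 0.2763154203768495
top 688 [465.3 127.8 311.2] [ 8.3 22.7  7.5] ray [465.3 127.8 313. ]
flange 578 [473.4 127.6 259.2] [465.5 114.4 257.4] [479.2 141.4 261.1] circ [470.7 127.8 260. ] 22.192440032958984
plate 1239 122.5 [468.1  81.9 120.3] [500.5 172.6 124.5] ((484.28985595703125, 127.22315216064453), (90.67316436767578, 32.38077163696289), 89.9793472290039)
from [457.2 128.1 288.7] cm [ 0.08 44.51  0.08] rot [0.02 0.03 0.  ]
```

View pics/v5.png

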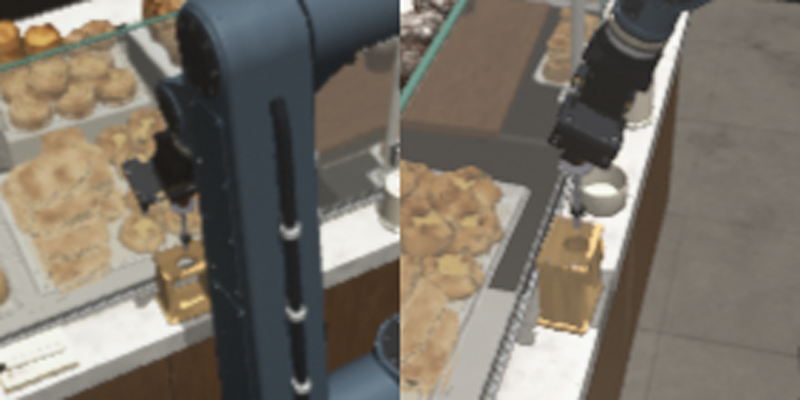

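The gauge is out of the rest, hanging plumb with its tip about 27 mm above the plate and the ring visible on the rod. The hole is empty at about (575,240) in the side crop.

send_rows(motion="0 4 0 0 0 0 10;0 8 0 0 0 0 10;0 12 0 0 0 0 10;0 16 0 0 0 0 10;0 20 0 0 0 0 10;0 24 0 0 0 0 10;0 28 0 0 0 0 10;0 30 0 0 0 0 10")

```text
clock: 6.43
ee_pos: [458.4, -177.1, 290.4]
tcp_rot: [0.982, -0.002, 0.191, 0.003]
ft_force: [0.3, -0.6, -0.5]
gripper_width: 0.279
gripper_force: 40.0
```

send_rows(motion="0 3 0 0 0 0 10;0 5 0 0 0 0 10;0 7 0 0 0 0 10;0 7 0 0 0 0 10;0 7 0 0 0 0 10;0 7 0 0 0 0 10")

```text
clock: 6.93
ee_pos: [457.3, -240.8, 289.7]
tcp_rot: [0.982, -0.0, 0.19, -0.0]
ft_force: [-0.2, 0.7, -2.0]
gripper_width: 0.274
gripper_force: 40.0
```

```bash
cat > t.py <<'E'
from g import *
def tier(f):
    m=load(f);w=world(m);p=m['p']
    near=np.hypot(w[...,0]-464,w[...,1]+318)<60
    a,c,s=comp(near&(abs(w[...,2]-94)<7)); P=w[a]
    (cx,cy),r=cv2.minEnclosingCircle(P[:,:2].astype(np.float32)); print('top',a.sum(),P[:,2].mean(),P.min(0).round(1),P.max(0).round(1),(cx,cy,r))
    # dowels/tube blobs: rectify the top plane at 0.5 mm/px
    xs,ys=np.meshgrid(np.arange(424,505,.5),np.arange(-358,-277,.5)); X=np.stack([xs,ys,0*xs+94],-1)@m['R'].T+m['t']
    im=cv2.remap(p,(X[...,0]/X[...,2]*m['fx']+m['cx']).astype(np.float32),(X[...,1]/X[...,2]*m['fy']+m['cy']).astype(np.float32),1)
    cv2.imwrite(f'pics/{f}_r.png',cv2.resize(im[:,:,::-1],(486,486),interpolation=2))
E
python3 - <<'E'
from t import *
s=arm.sense();print(s['ee_pos'],s['ft_force']);snap('wrist','w6')
for f in('w1','w6'): tier(f)
cv2.imwrite('pics/rr.png',np.hstack([cv2.imread('pics/w1_r.png'),cv2.imread('pics/w6_r.png')])[:, :].copy())
im=cv2.imread('pics/rr.png');cv2.imwrite('pics/rr.png',cv2.resize(im,(800,400)))
E
```

```text
[ 457.28451557 -240.83084936  289.69348263] [-0.24531424  0.74256291 -2.01517839]
top 2195 94.11381415861673 [ 429.3 -354.2   87.4] [ 500.8 -281.9   97. ] (465.7445983886719, -317.9200439453125, 36.4489631652832)
top 929 93.93193654526732 [ 453.6 -349.5   88.2] [ 501.7 -285.8   96.6] (480.1226806640625, -317.66729736328125, 31.908071517944336)
```

View pics/rr.png

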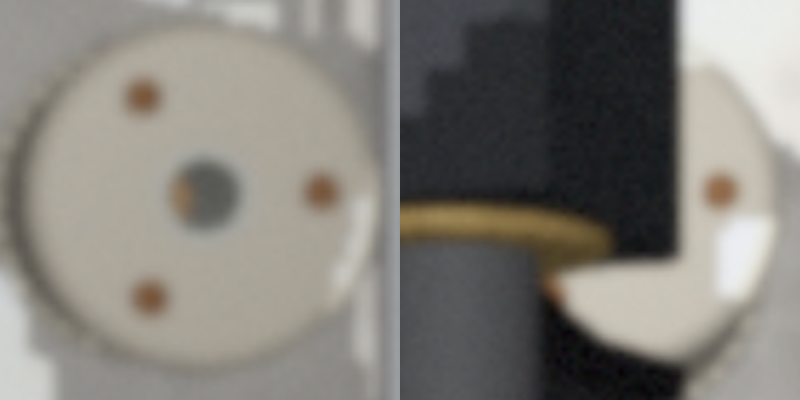

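send_rows(motion="0.3 2.6 0 0 0 0 10;0.6 5.2 0.1 0 0 0 10;0.76 7 0.3 0 0 0 10;0.76 7.75 0.3 0 0 0 10;0.2 7.75 1.5 0 0 0 10;-0.4 7.75 3 0 0 0 10;-0.9 7.75 4.45 0 0 0 10;-0.9 7.75 4.45 0 0 0 10")

```text
clock: 7.65
ee_pos: [464.8, -315.8, 243.2]
tcp_rot: [0.982, 0.0, 0.188, -0.003]
ft_force: [-0.2, -0.3, -0.7]
gripper_width: 0.279
gripper_force: 40.0
```

send_rows(motion="0 0 0 0 0 0 10;0 0 0 0 0 0 10;0 0 0 0 0 0 10")

```text
clock: 7.9
ee_pos: [466.7, -319.4, 247.5]
tcp_rot: [0.981, 0.0, 0.191, 0.001]
ft_force: [-0.5, 0.7, -1.3]
gripper_width: 0.276
gripper_force: 40.0
```

```bash
python3 - <<'E'
from t import *
s=arm.sense();print(s['ee_pos'],s['ft_force'])
for n in('wrist','side','scene'):snap(n,n+'7')
gauge('wrist7',(465,-318),88) if 0 else None
a=cv2.imread('pics/side7.png')[90:210,220:320];b=cv2.imread('pics/scene7.png')[110:230,270:370]
cv2.imwrite('pics/v7.png',cv2.resize(np.hstack([b,a]),(800,480),interpolation=2))
m=load('wrist7');w=world(m)
near=np.hypot(w[...,0]-465,w[...,1]+318)<40
for lo,hi in((205,230),(262,275)):
    k=near&(w[...,2]>lo)&(w[...,2]<hi);P=w[k];print(k.sum(),P.min(0).round(1) if k.any() else '',P.max(0).round(1)if k.any() else '')
E
```

```text
[ 466.74424388 -319.37166734  247.46202269] [-0.49265334  0.66086303 -1.29854565]
744 [ 446.1 -334.   215.4] [ 489.  -305.4  219.6]
1222 [ 448.1 -342.9  262. ] [ 479.8 -296.7  275. ]
```

View pics/v7.png

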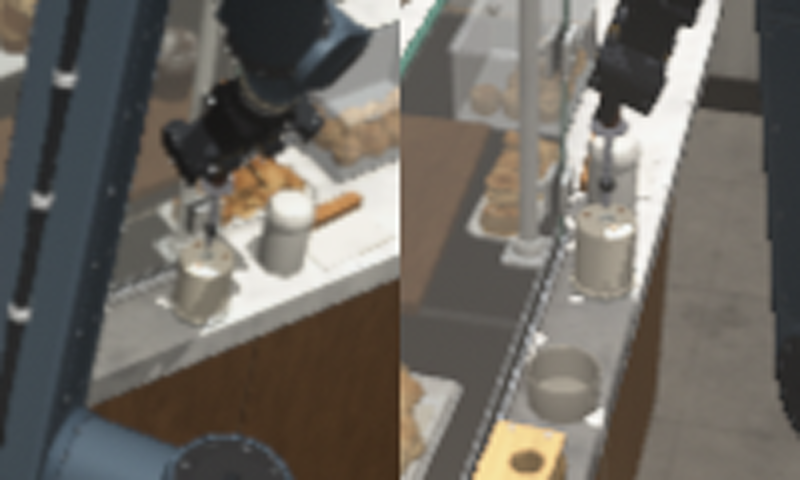

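The rod hangs just above the tier's mouth in both views. The flange sits at (467.0,-319.7), so about 1.4 mm in x and 1 mm in y must be trimmed before I lower it.

send_rows(motion="-0.13 -0.1 -0.05 0 0 0 10;-0.13 -0.1 -0.05 0 0 0 10;-0.28 -0.1 0.32 0 0 0 10;-0.43 -0.1 0.69 0 0 0 10;-0.54 -0.1 0.97 0 0 0 10;-0.65 -0.1 1.25 0 0 0 10;-0.76 -0.1 1.53 0 0 0 10;-0.76 -0.1 1.53 0 0 0 10")

```text
clock: 8.72
ee_pos: [464.6, -318.0, 228.3]
tcp_rot: [0.982, -0.0, 0.19, 0.0]
ft_force: [-0.4, -0.4, -2.8]
gripper_width: 0.276
gripper_force: 40.0
```

send_rows(motion="0 0 0 0 0 0 10;0 0 0 0 0 0 10")

```text
clock: 8.88
ee_pos: [465.0, -318.5, 229.3]
tcp_rot: [0.982, -0.0, 0.191, 0.001]
ft_force: [-0.1, -0.9, -1.9]
gripper_width: 0.281
gripper_force: 40.0
```

```bash
python3 - <<'E'
from t import *
s=arm.sense();print(s['ee_pos'],s['ft_force'],s['torque'])
snap('wrist','w8');m=load('w8');w=world(m)
near=np.hypot(w[...,0]-465,w[...,1]+318)<40
k=near&(w[...,2]>185)&(w[...,2]<212);P=w[k];print(k.sum(),P.min(0).round(1),P.max(0).round(1))
E
```

```text
[ 465.00314598 -318.47724367  229.2571263 ] [-0.10078772 -0.92745664 -1.86943968] [ 0.01102703  0.34743462 -0.02136859]
749 [ 444.3 -333.2  197. ] [ 487.3 -304.3  201.5]
```

send_rows(motion="-0.11 0 0.28 0 0 0 10;-0.22 0 0.56 0 0 0 10;-0.34 0 0.84 0 0 0 10;-0.45 0 1.11 0 0 0 10;-0.56 0 1.39 0 0 0 10;-0.67 0 1.67 0 0 0 10;-0.78 0 1.95 0 0 0 10;-0.78 0 1.95 0 0 0 10")

```text
clock: 9.6
ee_pos: [464.7, -318.1, 207.5]
tcp_rot: [0.982, -0.0, 0.19, 0.0]
ft_force: [0.1, 0.6, -0.8]
gripper_width: 0.275
gripper_force: 40.0
```

send_rows(motion="-0.11 0 0.28 0 0 0 10;-0.22 0 0.56 0 0 0 10;-0.34 0 0.84 0 0 0 10;-0.45 0 1.11 0 0 0 10;-0.56 0 1.39 0 0 0 10;-0.56 0 1.39 0 0 0 10;-0.56 0 1.39 0 0 0 10")

```text
clock: 10.18
ee_pos: [464.8, -318.4, 192.8]
tcp_rot: [0.982, -0.0, 0.19, 0.001]
ft_force: [-0.6, -0.2, -1.3]
gripper_width: 0.279
gripper_force: 40.0
```

```bash
python3 - <<'E'
from t import *
s=arm.sense();print(s['ee_pos'],s['ft_force'],s['torque'])
snap('wrist','w9');snap('side','s9');snap('scene','c9');m=load('w9');w=world(m)
near=np.hypot(w[...,0]-465,w[...,1]+318)<40
k=near&(w[...,2]>150)&(w[...,2]<172);P=w[k];print(k.sum(),P.min(0).round(1),P.max(0).round(1),P[:,2].mean())
a=cv2.imread('pics/s9.png')[110:185,245:295]
b=cv2.imread('pics/c9.png')[140:215,295:345]
cv2.imwrite('pics/v9.png',cv2.resize(np.hstack([a,b]),(800,600),interpolation=2))
E
```

```text
[ 464.82557025 -318.41277704  192.76557893] [-0.59622457 -0.16794763 -1.2775204 ] [-0.00992661  0.30102533 -0.04975151]
751 [ 444.1 -333.2  159.8] [ 487.1 -304.1  165.1] 162.90079498495723
```

View pics/v9.png

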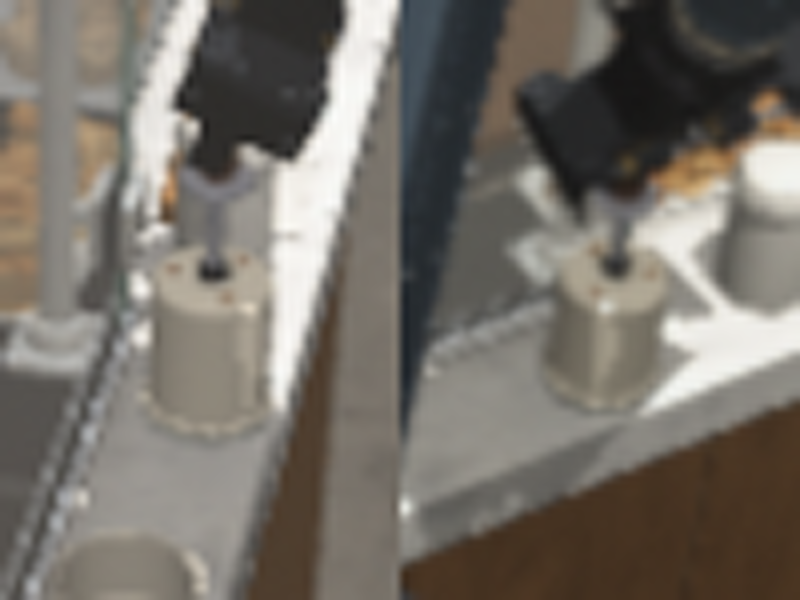

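The ring now rests on the icing in both views. By the flange height, the tip is about 41 mm deep. I will continue slowly, watching the force.

send_rows(motion="-0.07 0 0.19 0 0 0 10;-0.15 0 0.37 0 0 0 10;-0.22 0 0.56 0 0 0 10")

```text
clock: 10.58
ee_pos: [465.2, -318.6, 187.4]
tcp_rot: [0.982, -0.0, 0.191, 0.001]
ft_force: [-0.5, 0.1, 1.5]
gripper_width: 0.278
gripper_force: 40.0
```

send_rows(motion="-0.04 0 0.09 0 0 0 10;-0.07 0 0.19 0 0 0 10")

```text
clock: 10.75
ee_pos: [465.2, -318.5, 185.2]
tcp_rot: [0.982, -0.0, 0.191, 0.001]
ft_force: [-1.2, 0.7, 2.1]
gripper_width: 0.281
gripper_force: 40.0
```

send_rows(motion="-0.04 0 0.09 0 0 0 10;-0.07 0 0.19 0 0 0 10")

```text
clock: 10.92
ee_pos: [465.2, -318.5, 183.2]
tcp_rot: [0.982, -0.0, 0.191, 0.001]
ft_force: [-0.7, -0.1, 3.1]
gripper_width: 0.278
gripper_force: 40.0
```

send_rows(motion="-0.03 0 0.07 0 0 0 10;-0.06 0 0.14 0 0 0 10")

```text
clock: 11.08
ee_pos: [465.2, -318.6, 181.7]
tcp_rot: [0.982, -0.0, 0.191, 0.001]
ft_force: [-0.5, -0.5, 1.6]
gripper_width: 0.275
gripper_force: 40.0
```

send_rows(motion="-0.03 0 0.07 0 0 0 10;-0.06 0 0.14 0 0 0 10")

```text
clock: 11.25
ee_pos: [465.2, -318.5, 180.1]
tcp_rot: [0.982, -0.0, 0.191, 0.001]
ft_force: [-0.1, 0.8, 2.7]
gripper_width: 0.278
gripper_force: 40.0
```

send_rows(motion="-0.03 0 0.07 0 0 0 10;-0.06 0 0.14 0 0 0 10")

```text
clock: 11.42
ee_pos: [465.2, -318.6, 178.6]
tcp_rot: [0.982, -0.0, 0.191, 0.001]
ft_force: [-0.8, 0.2, 2.3]
gripper_width: 0.278
gripper_force: 40.0
```

send_rows(motion="-0.03 0 0.07 0 0 0 10;-0.06 0 0.14 0 0 0 10")

```text
clock: 11.58
ee_pos: [465.1, -318.6, 177.1]
tcp_rot: [0.982, -0.0, 0.191, 0.001]
ft_force: [-1.2, -0.0, 1.9]
gripper_width: 0.277
gripper_force: 40.0
```

send_rows(motion="-0.03 0 0.07 0 0 0 10;-0.06 0 0.14 0 0 0 10")

```text
clock: 11.75
ee_pos: [465.1, -318.5, 175.6]
tcp_rot: [0.982, -0.0, 0.191, 0.001]
ft_force: [-0.6, 0.2, 2.9]
gripper_width: 0.278
gripper_force: 40.0
```

send_rows(motion="-0.03 0 0.07 0 0 0 10;-0.06 0 0.14 0 0 0 10")

```text
clock: 11.92
ee_pos: [465.1, -318.6, 174.0]
tcp_rot: [0.982, -0.0, 0.191, 0.001]
ft_force: [-0.4, 0.3, 2.5]
gripper_width: 0.278
gripper_force: 40.0
```

send_rows(motion="-0.03 0 0.07 0 0 0 10;-0.06 0 0.14 0 0 0 10")

```text
clock: 12.08
ee_pos: [465.0, -318.6, 172.5]
tcp_rot: [0.982, -0.0, 0.191, 0.001]
ft_force: [-0.6, 0.3, 2.1]
gripper_width: 0.281
gripper_force: 40.0
```

send_rows(motion="-0.03 0 0.07 0 0 0 10;-0.06 0 0.14 0 0 0 10")

```text
clock: 12.25
ee_pos: [465.0, -318.5, 171.0]
tcp_rot: [0.982, -0.0, 0.191, 0.001]
ft_force: [-0.6, 0.4, 2.2]
gripper_width: 0.273
gripper_force: 40.0
```

send_rows(motion="-0.03 0 0.07 0 0 0 10;-0.06 0 0.14 0 0 0 10")

```text
clock: 12.42
ee_pos: [465.0, -318.6, 169.5]
tcp_rot: [0.982, -0.0, 0.191, 0.001]
ft_force: [0.4, 0.1, 2.0]
gripper_width: 0.278
gripper_force: 40.0
```

send_rows(motion="-0.03 0 0.07 0 0 0 10;-0.06 0 0.14 0 0 0 10")

```text
clock: 12.58
ee_pos: [465.0, -318.6, 168.0]
tcp_rot: [0.982, -0.0, 0.191, 0.001]
ft_force: [-0.2, -0.3, 5.2]
gripper_width: 0.276
gripper_force: 40.0
```

send_rows(motion="-0.02 0 0.05 0 0 0 10;-0.02 0 0.05 0 0 0 10")

```text
clock: 12.75
ee_pos: [465.0, -318.6, 167.7]
tcp_rot: [0.982, -0.0, 0.191, 0.001]
ft_force: [-0.5, 1.4, 5.1]
gripper_width: 0.277
gripper_force: 40.0
```

send_rows(motion="-0.02 0 0.05 0 0 0 10;-0.02 0 0.05 0 0 0 10")

```text
clock: 12.92
ee_pos: [465.2, -318.6, 167.7]
tcp_rot: [0.982, -0.0, 0.191, 0.001]
ft_force: [-0.1, 0.3, 6.9]
gripper_width: 0.278
gripper_force: 40.0
```

send_rows(motion="-0.02 0 0.05 0 0 0 10;-0.03 0 0.08 0 0 0 10;-0.03 0 0.08 0 0 0 10;-0.03 0 0.08 0 0 0 10;-0.03 0 0.08 0 0 0 10")

```text
clock: 13.33
ee_pos: [465.5, -318.8, 167.5]
tcp_rot: [0.981, -0.0, 0.192, 0.001]
ft_force: [-1.4, 2.1, 11.7]
gripper_width: 0.277
gripper_force: 40.0
```

send_rows(motion="0.11 0 -0.28 0 0 0 10;0.3 0 -0.74 0 0 0 10;0.6 0 -1.48 0 0 0 10;1 0 -2.5 0 0 0 10;1.5 0 -3.71 0 0 0 10;2.05 0 -5.1 0 0 0 10;2.6 0 -6.5 0 0 0 10;2.6 0 -6.5 0 0 0 10")

```text
clock: 14.0
ee_pos: [465.6, -319.7, 238.9]
tcp_rot: [0.981, 0.0, 0.192, 0.003]
ft_force: [0.9, -0.3, -1.2]
gripper_width: 0.278
gripper_force: 40.0
```

send_rows(motion="0.5 0 -1.24 0 0 0 10;1 0 -2.5 0 0 0 10;1.5 0 -3.7 0 0 0 10;2 0 -4.95 0 0 0 10;2 0 -4.95 0 0 0 10;2 0 -4.95 0 0 0 10")

```text
clock: 14.5
ee_pos: [464.5, -318.3, 289.2]
tcp_rot: [0.982, 0.0, 0.191, 0.001]
ft_force: [0.1, 0.1, -1.8]
gripper_width: 0.279
gripper_force: 40.0
```

```bash
python3 - <<'E'
from t import *
s=arm.sense();p=s['ee_pos'];print(p,s['ft_force'],s['torque'])
snap('wrist','w10');snap('side','s10');m=load('w10');w=world(m)
near=np.hypot(w[...,0]-465,w[...,1]+318)<40
z=p[2]-30
k=near&(w[...,2]>z-10)&(w[...,2]<z+10);P=w[k];print(k.sum(),P.min(0).round(1),P.max(0).round(1),P[:,2].mean())
rows([458,128.2,295])
E
```

```text
[ 464.49802866 -318.2626405   289.17212604] [ 0.12813969  0.13567714 -1.79460445] [0.05268496 0.33131908 0.03987338]
741 [ 443.8 -333.   256.6] [ 486.8 -304.1  261.3] 259.26279530762764
from [ 464.  -317.6  288. ] cm [ -0.32 -44.58  -0.85] rot [-0.    0.02 -0.  ]
```

send_rows(motion="0 -4 -0.3 0 0 0 10;-0.1 -8 -0.5 0 0 0 10;-0.2 -12 -0.5 0 0 0 10;-0.3 -16 -0.5 0 0 0 10;-0.4 -20 -0.5 0 0 0 10;-0.4 -24 -0.5 0 0 0 10;-0.4 -28 -0.5 0 0 0 10;-0.4 -30 -0.5 0 0 0 10")

```text
clock: 15.27
ee_pos: [456.5, -14.1, 290.4]
tcp_rot: [0.982, 0.001, 0.189, -0.001]
ft_force: [0.3, -0.2, -2.6]
gripper_width: 0.282
gripper_force: 40.0
```

send_rows(motion="0 -3 0 0 0 0 10;0 -6 0 0 0 0 10;0 -9 0 0 0 0 10;0 -12 0 0 0 0 10;0 -14.4 0 0 0 0 10;0 -14.4 0 0 0 0 10;0 -14.4 0 0 0 0 10;0 -14.4 0 0 0 0 10")

```text
clock: 15.93
ee_pos: [458.6, 125.5, 291.0]
tcp_rot: [0.982, 0.0, 0.19, 0.001]
ft_force: [0.8, -0.1, -1.9]
gripper_width: 0.28
gripper_force: 40.0
```

```bash
cat > k.py <<'E'
from t import *
def k(f,tip):
    s=arm.sense();p=s['ee_pos'];print(p.round(1),s['ft_force'].round(1)); snap('wrist',f);m=load(f);w=world(m);C=m['p'].astype(int)
    near=np.hypot(w[...,0]-p[0],w[...,1]-p[1])<40; z=p[2]-30
    q=near&(abs(w[...,2]-z)<8)&(C.max(2)>60);P=w[q];print('fl',q.sum(),P.min(0).round(1),P.max(0).round(1),'c',P[:,0].max()-22,(P[:,1].max()+P[:,1].min())/2)
    a,c,_=comp((np.hypot(w[...,0]-460,w[...,1]-128)<80)&(abs(w[...,2]-122)<6)&(C[...,0]-C[...,2]>35));P=w[a];print('plate',P.min(0).round(1),P.max(0).round(1),'hole',P[:,0].max()-35-8,(P[:,1].max()+P[:,1].min())/2)
    q=near&(w[...,2]>z+38)&(w[...,2]<z+62);P=w[q];print('top',P.min(0).round(1),P.max(0).round(1))
    rows([458,128,295])
E
python3 -c "
from k import *
k('w11',0)"
```

```text
[458.6 125.5 291. ] [ 0.8 -0.1 -1.9]
fl 742 [437.7 110.8 258.9] [480.9 139.6 263.3] c 458.8577290042458 125.20167092888329
plate [464.4  81.1 120. ] [500.1 173.1 124.7] hole 457.1198865292212 127.13493789229803
top [440.1 102.  299. ] [471.8 148.3 323. ]
from [458.9 124.9 291.2] cm [ 0.06 -0.31 -0.38] rot [ 0.02  0.02 -0.01]
```

send_rows(motion="-0.08 -0.21 -0.03 0 0 0 10;-0.08 -0.21 -0.03 0 0 0 10;-0.45 -0.21 0.9 0 0 0 10;-0.83 -0.21 1.83 0 0 0 10;-1.2 -0.21 2.76 0 0 0 10;-1.5 -0.21 3.5 0 0 0 10;-1.57 -0.21 3.68 0 0 0 10;-1.57 -0.21 3.68 0 0 0 10")

```text
clock: 16.65
ee_pos: [458.2, 127.0, 251.4]
tcp_rot: [0.982, -0.001, 0.19, 0.001]
ft_force: [0.1, 0.4, -1.4]
gripper_width: 0.279
gripper_force: 40.0
```

send_rows(motion="0 0 0 0 0 0 10;0 0 0 0 0 0 10;0 0 0 0 0 0 10")

```text
clock: 16.9
ee_pos: [459.0, 127.6, 252.6]
tcp_rot: [0.981, -0.0, 0.192, 0.001]
ft_force: [0.7, -0.3, -1.4]
gripper_width: 0.278
gripper_force: 40.0
```

```bash
python3 -c "
from k import *
k('w12',0)
snap('side','s12');snap('scene','c12')
a=cv2.imread('pics/s12.png')[170:245,225:275];b=cv2.imread('pics/c12.png')[160:235,220:270]
cv2.imwrite('pics/v12.png',cv2.resize(np.hstack([a,b]),(800,600),interpolation=2))"
```

```text
[459.  127.6 252.6] [ 0.7 -0.3 -1.4]
fl 745 [438.3 112.9 219.9] [481.2 141.8 224.7] c 459.24475324245134 127.35695774550206
plate [463.   81.6 120.3] [500.3 172.8 124.5] hole 457.2705169044882 127.23112792045859
top [440.4 104.1 260.6] [472.1 150.4 284.6]
from [458.9 127.7 252.5] cm [ 1.51 -0.03 -3.97] rot [ 0.01 -0.01 -0.  ]
```

View pics/v12.png

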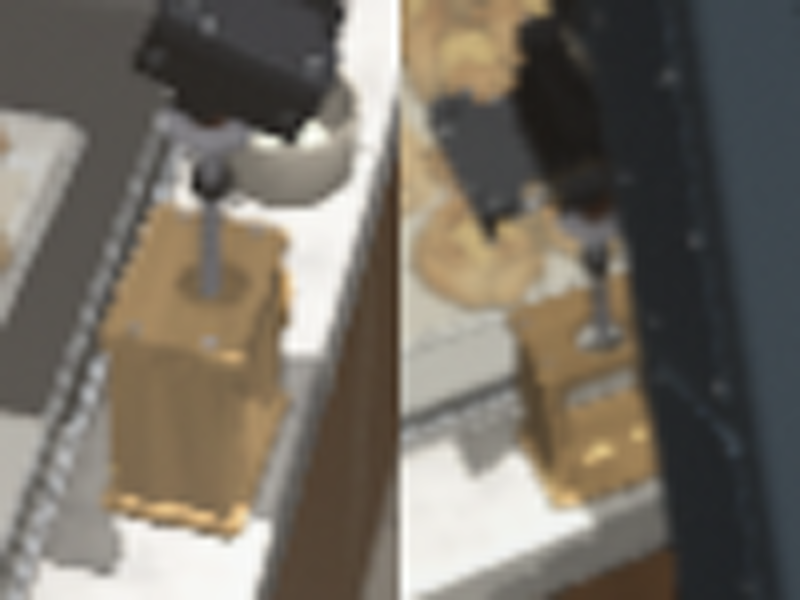

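The rod is inside the hole and plumb, and the ring sits high near the flange, well clear. I will trim x by -1.2 mm and go on down.

send_rows(motion="-0.11 0.02 -0.05 0 0 0 10;-0.11 0.02 -0.05 0 0 0 10;-0.48 0.02 0.88 0 0 0 10;-0.86 0.02 1.81 0 0 0 10;-1.23 0.02 2.74 0 0 0 10;-1.6 0.02 3.66 0 0 0 10;-1.6 0.02 3.66 0 0 0 10")

```text
clock: 17.63
ee_pos: [456.1, 127.4, 210.3]
tcp_rot: [0.982, -0.0, 0.189, 0.001]
ft_force: [-0.8, -0.5, -1.7]
gripper_width: 0.275
gripper_force: 40.0
```

send_rows(motion="0 0 0 0 0 0 10;0 0 0 0 0 0 10;0 0 0 0 0 0 10")

```text
clock: 17.88
ee_pos: [457.9, 127.5, 212.7]
tcp_rot: [0.981, -0.0, 0.192, 0.001]
ft_force: [0.5, 0.2, -1.3]
gripper_width: 0.284
gripper_force: 40.0
```

```bash
python3 -c "
from k import *
k('w13',0)"
```

```text
[457.9 127.5 212.7] [ 0.5  0.2 -1.3]
fl 746 [437.2 112.8 180.7] [480.3 141.7 185. ] c 458.2891997212958 127.25292913601533
plate [458.8  81.1 119.9] [500.1 172.7 124.6] hole 457.0583342560109 126.93070521520613
top [439.4 103.9 220.8] [471.  150.4 244.7]
from [457.9 127.5 212.7] cm [ 3.1  -0.04 -7.62] rot [ 0.01 -0.02  0.  ]
```

send_rows(motion="-0.25 0 0.56 0 0 0 10;-0.48 0 1.11 0 0 0 10;-0.7 0 1.67 0 0 0 10;-0.93 0 2.23 0 0 0 10;-1.15 0 2.78 0 0 0 10;-1.38 0 3.34 0 0 0 10;-1.6 0 3.9 0 0 0 10;-1.8 0 4.4 0 0 0 10")

```text
clock: 18.6
ee_pos: [457.1, 127.4, 163.6]
tcp_rot: [0.982, -0.0, 0.191, 0.001]
ft_force: [0.1, 0.9, -1.7]
gripper_width: 0.275
gripper_force: 40.0
```

send_rows(motion="0 0 0 0 0 0 10;0 0 0 0 0 0 10;0 0 0 0 0 0 10")

```text
clock: 18.85
ee_pos: [457.4, 127.4, 164.5]
tcp_rot: [0.982, -0.0, 0.191, 0.001]
ft_force: [0.6, -1.3, -1.1]
gripper_width: 0.277
gripper_force: 40.0
```

```bash
python3 -c "
from k import *
k('w14',0)"
```

```text
[457.4 127.4 164.5] [ 0.6 -1.3 -1.1]
fl 748 [436.7 112.7 132.6] [479.7 141.5 136.5] c 457.6713766163569 127.13676538444855
plate [459.9  80.7 120.2] [500.8 173.1 124.7] hole 457.7809446539218 126.88850989085009
top [438.8 103.9 172.6] [470.5 150.2 196.5]
from [457.4 127.4 164.7] cm [  4.94  -0.04 -12.06] rot [ 0.01 -0.01  0.  ]
```

send_rows(motion="-0.11 0 0.28 0 0 0 10;-0.2 0 0.5 0 0 0 10;-0.24 0 0.6 0 0 0 10;-0.27 0 0.67 0 0 0 10;-0.28 0 0.7 0 0 0 10;-0.28 0 0.7 0 0 0 10")

```text
clock: 19.4
ee_pos: [457.1, 127.4, 157.1]
tcp_rot: [0.982, -0.0, 0.191, 0.001]
ft_force: [-0.8, -1.3, 2.0]
gripper_width: 0.276
gripper_force: 40.0
```

send_rows(motion="0 0 0 0 0 0 30;0 0 0 0 0 0 33;0 0 0 0 0 0 37;0 0 0 0 0 0 45;0 0 0 0 0 0 60;0 0 0 0 0 0 70;0 0 0 0 0 0 70;0 0 0 0 0 0 70")

```text
clock: 20.07
ee_pos: [457.2, 127.4, 156.9]
tcp_rot: [0.982, -0.0, 0.191, 0.001]
ft_force: [0.6, -0.0, -0.1]
gripper_width: 0.652
gripper_force: 0.0
```

send_rows(motion="0 0 0 0 0 0 75;0 0 0 0 0 0 75;0 0 0 0 0 0 75;0 0 0 0 0 0 75")

```text
clock: 20.4
ee_pos: [457.2, 127.4, 156.9]
tcp_rot: [0.982, -0.0, 0.191, 0.001]
ft_force: [1.2, -0.2, -0.0]
gripper_width: 0.745
gripper_force: 0.0
```

```bash
python3 -c "
from k import *
k('w15',0)"
```

```text
[457.2 127.4 156.9] [ 1.2 -0.2 -0. ]
fl 6167 [431.6  90.9 120.3] [497.2 163.9 129.1] c 475.15105743866496 127.37640040551508
plate [460.   80.5 120.2] [500.7 173.  127.6] hole 457.65461040095687 126.74332684458872
top [437.1  88.  165. ] [469.8 166.9 188.9]
from [457.2 127.4 156.9] cm [  5.25  -0.04 -12.77] rot [ 0.01 -0.    0.  ]
```

Released. I will back off along the tool axis.

send_rows(motion="0 0 -1 0 0 0 75;0 0 -3 0 0 0 75;0 0 -6 0 0 0 75;0 0 -9 0 0 0 75;0 0 -12 0 0 0 75;0 0 -15 0 0 0 75;0 0 -18 0 0 0 75;0 0 -18 0 0 0 75")

```text
clock: 21.12
ee_pos: [390.7, 128.1, 329.0]
tcp_rot: [0.981, 0.0, 0.196, 0.0]
ft_force: [0.1, 0.8, 1.0]
gripper_width: 0.751
gripper_force: 0.0
```

send_rows(motion="0 0 0 0 0 0 75;0 0 0 0 0 0 75;0 0 0 0 0 0 75")

```text
clock: 21.37
ee_pos: [389.2, 127.5, 322.4]
tcp_rot: [0.982, -0.0, 0.189, 0.001]
ft_force: [-0.2, 0.5, 0.4]
gripper_width: 0.75
gripper_force: 0.0
```

```bash
python3 -c "
from g import *
snap('wrist','w16');gauge('w16',(458,128))
snap('side','s16');snap('scene','c16')
m=load('side0');n=load('s16');P=world(n);k=(abs(P[...,0]-465)<60)&(abs(P[...,1]+318)<60)&(abs(P[...,2]-94)<5);print(k.sum(),P[k].mean(0),world(m)[(abs(world(m)[...,0]-465)<60)&(abs(world(m)[...,1]+318)<60)&(abs(world(m)[...,2]-94)<5)].mean(0))"
```

```text
top 463 [457.1 127.4 179.5] [23.6 23.6 11.2] ray [457.  127.4 180. ]
flange 522 [450.9 126.7 127.1] [436.5 105.  120.5] [473.9 148.1 135. ] circ [457.3 127.  127. ] 18.412843704223633
plate 2855 122.5 [431.2  81.6 116.1] [500.8 174.6 128. ] ((466.3050537109375, 128.06149291992188), (91.3807373046875, 66.04875183105469), 87.26612854003906)
67 [ 482.47053694 -312.73127464   94.34224579] [ 466.85860217 -314.06493874   94.69540427]
```

The gauge hangs plumb at (457,127), with its flange top at 127 mm and the robot clear of it. I am handing in.

```bash
python3 -c "
from station import job
print(job.finish_job())"
```

```text
the job is handed in; nothing more can be done
None
```

The job is handed in, with no verdict returned: the gauge met the hidden board about 66 mm down under roughly 13 N in all (limit 20 N), and it now hangs upright and released in its rest. The ring was last seen on its mark partway down into the hole.

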